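# Reset a conveyor's belt tensioner: back to the stop, then exactly two turns

### The arm

A 6-joint arm with a two-finger parallel gripper is mounted at the origin on the work surface. World frame = base frame: x ahead of the robot, y to its left, z up, the work surface at z = 0. Lengths are in m, angles in rad, forces in N, time in s.
With the tool pointing down it reaches from about 0.375 to 0.825 m from the base axis. Payload 5.5 kg.
Tool frame: the origin (TCP) lies at the very end of the fingers, on their centre line; the grasp point (between the pads) lies 19 mm behind it; z points along the fingers, y is the direction in which the jaws open and shut (so a half turn about z gives the same grasp; the last joint's range is limited). The gripper opens to 85 mm and grips with 20 to 120 N. Pads are 22 mm wide; open, the fingers measure 114 mm over their backs; the gripper's body (76 mm by 85 mm) begins 54 mm behind the grasp point. The pads swing forward as they close: fully open they stand 13 mm farther back than shut.
Start: joints at [-1.277, 0.314, -0.047, 1.21, 0, 1.571], TCP at [0.174, -0.574, 0.231] pointing down, gripper open.
Joint ranges: [-2.67, 2.67], [-0.69, 1.73], [-1.03, 1.25], [-2.08, 2.16], [-1.42, 1.45], [-3.14, 3.14]. Speed limits (rad/s): [2.39, 2.39, 3.01, 3.14, 3.14, 3.14].

### API

Orientations are given as a rotation vector (axis times angle).
In Python, from station import manip gives the robot as it stands.
- The arm moves only by the shell command python3 -m inch 'ROWS' [FORCE]. ROWS is JSON, a list of rows, each an object of numbers: "x", "y", "z": the shift along the tool's x, y, z in cm; "turn": the turn about the tool's z in rad; "fingers": the closure, from 0 (fully open) to 1 (shut). A call has exactly 5 rows; each row shifts and turns the commanded pose from where the row before left it, along the tool's axes as they then stand; what a row does not reach is not made up. A row lasts 1/10 s, in which the tool goes at most 50 mm and 8.59 degrees, less where a joint would pass 70% of its speed; a pose out of reach is approached as far as the arm can. A call is refused whole if a number of a shift passes 5 or a number of a turn 0.15, either way. A call with a gripper value outside its range is refused whole. The fingers move at their own pace and stop on an object; FORCE is the grip in N (left out, the last holds). Time passes only in rows, so rows that do not move let the fingers close, or fill a call up. It gives the time, the measured TCP pose, the force and the opening at its end, in the units of the state.
- manip.get_obs(): the state, without advancing time (a new reading comes with each control period).
- manip.grab_frame(name): name is "scene" or "top"; returns the picture (480x640x3 uint8, blue, green, red); there is no depth.
- manip.camera_info(name): a dict with "K" (3x3 intrinsics, pixels), "R" (3x3) and "t" (3): a world point X has camera coordinates R X + t. Camera axes: x right, y down, z forward; pixel columns grow to the right and rows downward; lengths in m; the calibration is good to about 2 mm. A picture is of the moment at which its call begins. camera_info takes no time and is no camera call.
- manip.close_job(): hands the job in, once; it reports no verdict.
The state is a dict: "clock": time; "qpos": joint angles; "qvel": joint speeds; "effort": joint torques, N m; "tcp_pos": TCP position; "eef_rot": TCP orientation; "contact_force": force on the tool from outside, world axes, zero at the start; "moment": the same for the moment, N m; "opening": finger opening in m.
Only numpy, scipy, OpenCV 4.12 (cv2) and the standard library are available. Lean on these libraries where they do the work, as an engineer would, in place of code of your own. Each camera call takes 0.05 s, during which the arm holds its last target. There are 200 camera calls.

### The job

Re-set the belt tension of the small conveyor with the hand crank on its gearbox: wind the crank back, anticlockwise as seen from above, until you feel it rest against its stop, then crank exactly two full turns clockwise from the stop and let go. Never force the crank or overrun the two turns, and leave the other things on the bench and the belt where they are.

Things in the scene. Friction and masses are not known exactly. Their poses are not given: they have to be found in the camera images.
- crank_axis (a point): crank's upright turning axis, at the upper face of the flat steel crank arm, 106 mm above the bench, on a round dark hub on a grey gearbox (120 mm square, 72 mm high) fixed beside a belt conveyor. x axis: along the arm, axis to grip; z up. Turns clockwise over 4 turns from a stop at an unknown angle. Its angle from the stop ('joint crank', 0 at the stop, clockwise positive, rad) is never given.
- grip_center (a point): centre of the crank's upright black grip: cylinder 24 mm across, 50 mm tall, 50 mm from the axis, centre 26 mm above the arm's upper face; spins freely on its pin, so it may be held without turning the wrist. Turning drags about 4 to 5 N at the grip. At the start the crank stands 0.8 to 4.0 rad from the stop. The arm sits on its shaft in a rubber coupling that yields about 1 mm at the grip per 3 N (joint crank_arm); over 25 N along the circle is too much.
- housing_a: bystander: finned aluminium housing with a circuit board, 90 x 120 x 36 mm, about 0.45 kg, loose on the belt to the robot's left of the gearbox; origin at the centre of its underside
- housing_b: bystander: the same kind of finned housing, loose on the belt to the robot's right of the gearbox; origin at the centre of its underside
- wrench: bystander: steel open-end wrench, 160 mm long, lying on the bench; origin under its middle
- driver: bystander: screwdriver, 180 mm long, lying on the bench; origin under its middle
- cleaner: bystander: white plastic bottle, 56 mm across, 130 mm tall, standing on the bench; origin at the centre of its underside
- screw_bin: bystander: open blue plastic bin, 100 x 140 x 60 mm, on the bench; origin at the centre of its underside
- spare_pulley: bystander: aluminium ring, 52 mm across, 22 mm high, on the bench; origin at the centre of its underside

How it is judged:
On the way:
1. the crank has been wound back to its stop (value of joint crank below 0.04 rad), for 0.2 s.
At the end, for the whole second after the job is handed in: the crank rests two full turns (12.57 rad) clockwise of its stop, within 0.25 rad (14 degrees), still and let go (value of joint crank between 12.316 and 12.816 rad and velocity of joint crank between -0.05 and 0.05 rad/s); the robot touches nothing.
It fails at once if the crank was forced (rubber coupling of its arm wound up by more than 0.16 rad, about 25 N at the grip) (value of joint crank_arm below -0.16 rad or value of joint crank_arm above 0.16 rad).
It fails at once if the crank overran the two turns by more than 0.45 rad (26 degrees) (value of joint crank above 13.016 rad).
It fails at once if a bystander was moved by more than 20 mm (distance of any of housing_a, housing_b, wrench, driver, cleaner, screw_bin, spare_pulley from where it was at the start of the episode above 0.02 m).
It also fails if it takes over 67 s, if anything falls off the work surface, if the arm or the gripper's body presses on something with over 40 N, if the wrist force passes 120 N, or if a joint passes its speed limit or range.

## Working session

There is one attempt and no reset: what is moved stays moved. The work goes in short steps, Python scripts to look and compute and a shell command to move; the robot and the scene stay as the last step left them, time stands still between calls to the robot, and variables do not carry over. Pictures are saved under pics/ and viewed, about 8 in all and at most 12, crops included, and the job is handed in when it is done.

```bash
mkdir -p pics
python3 - <<'E'
from station import manip
import cv2
for n in("scene","top"):
    cv2.imwrite(f"pics/{n}0.png",manip.grab_frame(n)); c=manip.camera_info(n); print(n,c)
o=manip.get_obs(); print(o)
E
```

```text
scene {'K': array([[511.44360607,   0.        , 327.40829034],
       [  0.        , 511.44360607, 238.61838185],
       [  0.        ,   0.        ,   1.        ]]), 'R': array([[ 0.43574926,  0.90006591, -0.00198447],
       [ 0.63372693, -0.30837063, -0.7094348 ],
       [-0.63915003,  0.30787808, -0.70476828]]), 't': array([-0.25645611, -0.25073083,  1.69755247])}
top {'K': array([[558.88880306,   0.        , 318.51997811],
       [  0.        , 558.88880306, 239.83478725],
       [  0.        ,   0.        ,   1.        ]]), 'R': array([[ 0.00771058, -0.99991415, -0.01059457],
       [-0.99871465, -0.00716969, -0.0501761 ],
       [ 0.05009583,  0.01096784, -0.99868419]]), 't': array([0.01102549, 0.55229786, 1.33557198])}
{'clock': 0.1, 'qpos': array([-1.27699405e+00,  3.14156879e-01, -4.79920189e-02,  1.21020106e+00,
        1.73002131e-05,  1.57077593e+00]), 'qvel': array([-0.00168458, -0.00251999,  0.00333484,  0.000273  , -0.00034445,
       -0.00023197]), 'effort': array([ 4.16283729e-04, -5.40767884e+01,  3.40540695e+01,  1.12830484e-02,
       -5.71620762e-05,  1.37342920e-05]), 'tcp_pos': array([ 0.1736086 , -0.5737822 ,  0.23051417]), 'eef_rot': array([-3.10622832e+00, -4.59651780e-01,  3.30145726e-04]), 'contact_force': array([-0.722532  , -0.00695135, -0.65886924]), 'moment': array([-0.01563039, -0.0167679 ,  0.00493136]), 'opening': 0.0856699155435995}
```

View pics/top0.png

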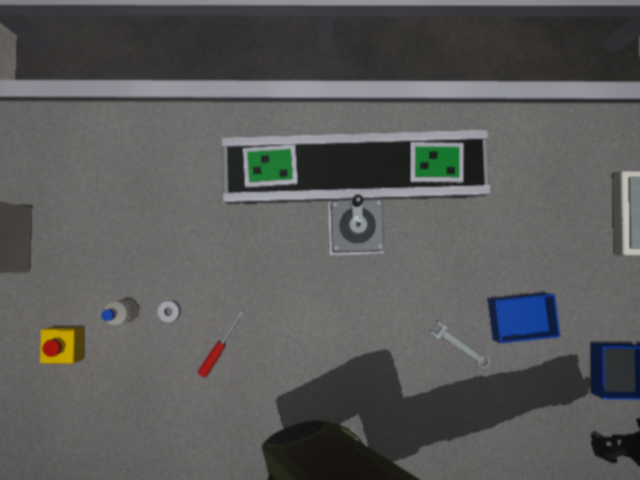

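View pics/scene0.png

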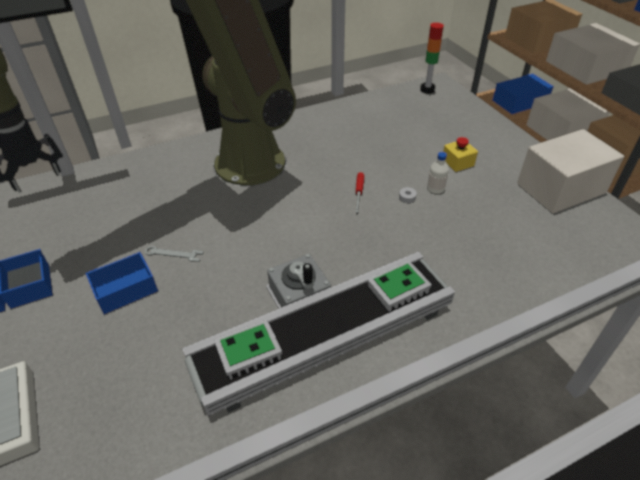

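The top view shows the crank hub at about (358,225) with the grip top at about (358,200), so the arm points away from the robot. The housings are on the belt at (270,165) and (437,162). I'll enlarge the crank.

```bash
cat > h.py <<'E'
import numpy as np
from station import manip
def px(n,u,v,z):
    c=manip.camera_info(n);K,R,t=map(np.array,(c["K"],c["R"],c["t"]))
    d=R.T@np.linalg.solve(K,[u,v,1.]);o=-R.T@t
    return o+d*(z-o[2])/d[2]
def proj(n,X):
    c=manip.camera_info(n);p=c["K"]@(c["R"]@np.array(X)+c["t"]);return p[:2]/p[2]
E
python3 - <<'E'
import cv2,numpy as np
a=cv2.imread("pics/top0.png")[180:260,320:400];b=cv2.imread("pics/scene0.png")[245:325,260:340]
cv2.imwrite("pics/c1.png",np.hstack([cv2.resize(i,(400,400),interpolation=cv2.INTER_CUBIC) for i in(a,b)]))
E
```

```text
(no output)
```

View pics/c1.png

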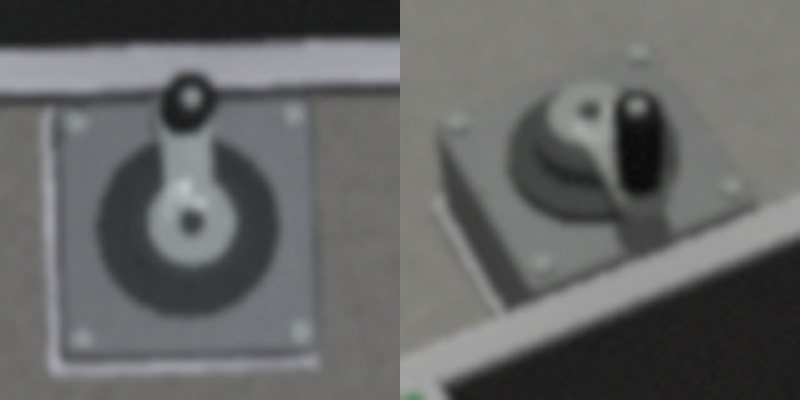

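The crop puts the hub hole at top (358.0,224.2), scene (297.8,266.8). The grip top is at top (357.8,199.6), scene (307.4,264.8).

Run:
```python
from h import *
print("axis",px("top",358,224.2,.106),px("scene",297.8,266.8,.106))
print("grip",px("top",357.8,199.6,.157),px("scene",307.4,264.8,.157))
for s in[(332.5,204),(379,202.5),(336,247.5),(380.5,246.5)]: print("screw",px("top",*s,.074))
from scipy.spatial.transform import Rotation as R
print(R.from_rotvec(manip.get_obs()["eef_rot"]).as_matrix().round(3))
```

```text
axis [ 0.58345886 -0.07447923  0.106     ] [ 0.58378362 -0.07633296  0.106     ]
grip [ 0.63282857 -0.07078533  0.157     ] [ 0.6308793  -0.07065417  0.157     ]
screw [ 0.63243618 -0.01723066  0.074     ]
screw [ 0.63661802 -0.12469495  0.074     ]
screw [ 0.531789   -0.02594511  0.074     ]
screw [ 0.53484353 -0.12837823  0.074     ]
[[ 0.957  0.29  -0.   ]
 [ 0.29  -0.957  0.001]
 [ 0.    -0.002 -1.   ]]
```

```bash
cat > st.py <<'E'
from h import *
from scipy.spatial.transform import Rotation as R
o=manip.get_obs();m=R.from_rotvec(o["eef_rot"]).as_matrix()
print("t",round(o["clock"],2),"p",o["tcp_pos"].round(4),"xang",round(np.arctan2(m[1,0],m[0,0]),4),"F",o["contact_force"].round(2),"op",round(o["opening"],4))
E
python3 -m inch '[{"turn":0.147},{"turn":0.147},{"x":2.69,"y":-2.96},{"x":2.69,"y":-2.96},{"x":2.69,"y":-2.96}]' && python3 st.py
python3 -m inch '[{"x":2.69,"y":-2.96},{"x":2.69,"y":-2.96},{"x":2.69,"y":-2.96},{"x":2.69,"y":-2.96},{"x":2.69,"y":-2.96}]' && python3 -m inch '[{"x":2.69,"y":-2.96},{"x":2.69,"y":-2.96},{"x":2.69,"y":-2.96},{"x":2.69,"y":-2.96},{"x":2.69,"y":-2.96}]' && python3 st.py
```

```text
invalid input
invalid input
```

```bash
python3 -m inch '[{"x":2.7,"y":-2.96,"z":0,"turn":0,"fingers":0},{"x":2.7,"y":-2.96,"z":0,"turn":0,"fingers":0},{"x":2.7,"y":-2.96,"z":0,"turn":0,"fingers":0},{"x":2.7,"y":-2.96,"z":0,"turn":0,"fingers":0},{"x":2.7,"y":-2.96,"z":0,"turn":0,"fingers":0}]' >/dev/null&& 
python3 -m inch '[{"x":2.7,"y":-2.96,"z":0,"turn":0,"fingers":0},{"x":2.7,"y":-2.96,"z":0,"turn":0,"fingers":0},{"x":2.7,"y":-2.96,"z":0,"turn":0,"fingers":0},{"x":2.7,"y":-2.96,"z":0,"turn":0,"fingers":0},{"x":2.7,"y":-2.96,"z":0,"turn":0,"fingers":0}]' >/dev/null&& 
python3 -m inch '[{"x":2.7,"y":-2.96,"z":0,"turn":0,"fingers":0},{"x":2.7,"y":-2.96,"z":0,"turn":0,"fingers":0},{"x":2.7,"y":-2.96,"z":0,"turn":0,"fingers":0},{"x":2.7,"y":-2.96,"z":0,"turn":0,"fingers":0},{"x":0,"y":0,"z":0,"turn":0,"fingers":0}]' >/dev/null&& python3 st.py
python3 - <<'E'
from h import *
import cv2
f=[manip.grab_frame(n) for n in("scene","top")]
a=f[0][180:340,210:370];b=f[1][140:300,280:440]
cv2.imwrite("pics/c2.png",np.hstack([cv2.resize(i,(400,400),interpolation=cv2.INTER_CUBIC) for i in(a,b)]))
E
```

```text
t 2.1 p [ 0.6349 -0.0674  0.2301] xang 0.0045 F [ 0.9  -1.23  0.45] op 0.0855
```

View pics/c2.png

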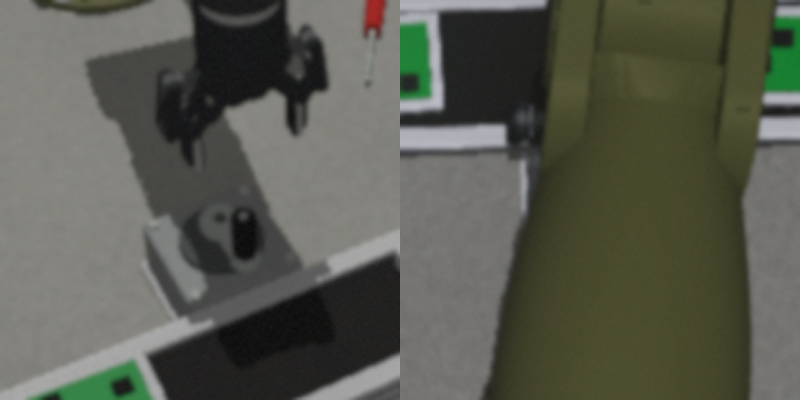

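The fingers straddle the grip from above with the jaws along y. I'll descend partway and check the settled position.

```bash
python3 -m inch '[{"x":0,"y":0,"z":2,"turn":0,"fingers":0},{"x":0,"y":0,"z":2,"turn":0,"fingers":0},{"x":0,"y":0,"z":1,"turn":0,"fingers":0},{"x":0,"y":0,"z":0,"turn":0,"fingers":0},{"x":0,"y":0,"z":0,"turn":0,"fingers":0}]' >/dev/null&& python3 st.py
```

```text
t 2.7 p [ 0.6323 -0.0718  0.1819] xang -0.0011 F [0.19 0.37 0.3 ] op 0.0851
```

```bash
python3 -m inch '[{"x":0,"y":0,"z":2,"turn":0,"fingers":0},{"x":0,"y":0,"z":2,"turn":0,"fingers":0},{"x":0,"y":0,"z":1.5,"turn":0,"fingers":0},{"x":0,"y":0,"z":0.8,"turn":0,"fingers":0.3},{"x":0,"y":0,"z":0,"turn":0,"fingers":0.5}]' 40 >/dev/null&& python3 st.py &&  python3 -m inch '[{"x":0,"y":0,"z":0,"turn":0,"fingers":0.6},{"x":0,"y":0,"z":0,"turn":0,"fingers":0.7},{"x":0,"y":0,"z":0,"turn":0,"fingers":0.8},{"x":0,"y":0,"z":0,"turn":0,"fingers":0.9},{"x":0,"y":0,"z":0,"turn":0,"fingers":1}]' 40 >/dev/null&& python3 st.py && python3 -m inch '[{"x":0,"y":0,"z":0,"turn":0,"fingers":1},{"x":0,"y":0,"z":0,"turn":0,"fingers":1},{"x":0,"y":0,"z":0,"turn":0,"fingers":1},{"x":0,"y":0,"z":0,"turn":0,"fingers":1},{"x":0,"y":0,"z":0,"turn":0,"fingers":1}]' 40 >/dev/null&& python3 st.py
```

```text
t 3.2 p [ 0.6323 -0.0713  0.1181] xang -0.0004 F [-0.37 -0.71 -0.56] op 0.0593
t 3.7 p [ 0.6335 -0.0715  0.1195] xang -0.0003 F [ 0.96 -2.79  5.26] op 0.0229
t 4.2 p [ 0.6335 -0.0715  0.1194] xang -0.0004 F [ 0.21 -1.51  4.64] op 0.0229
```

```bash
python3 - <<'E'
import numpy as np
p=0.08+0.1*np.arange(42);d=np.c_[np.diff(5*np.cos(p)),-np.diff(5*np.sin(p))].round(2)
print([f"{a:.2f}:{x},{y}" for a,(x,y) in zip(p,d)])
E
cat > chk.py <<'E'
# measured crank angle, tangential (ccw+) and radial force; exit 1 if the tangential resistance is high
from h import *
import sys
C=np.array([.5835,-.0755]);o=manip.get_obs();v=o["tcp_pos"][:2]-C;f=o["contact_force"];r=np.hypot(*v)
e=v/r;T=f[:2]@[-e[1],e[0]]
print(f't {o["clock"]:.2f} ang {np.arctan2(v[1],v[0])%(2*np.pi):.4f} r {r*1e3:.1f} tan {T:.1f} rad {f[:2]@e:.1f} Fz {f[2]:.1f} p {o["tcp_pos"].round(4)} op {o["opening"]:.4f}')
lim=float(sys.argv[1]) if len(sys.argv)>1 else 9
sys.exit(int(abs(T)>lim))
E
python3 -m inch '[{"x":-0.06,"y":-0.49,"z":0,"turn":0,"fingers":1},{"x":-0.11,"y":-0.48,"z":0,"turn":0,"fingers":1},{"x":-0.16,"y":-0.47,"z":0,"turn":0,"fingers":1},{"x":0,"y":0,"z":0,"turn":0,"fingers":1},{"x":0,"y":0,"z":0,"turn":0,"fingers":1}]' 40 >/dev/null&& python3 chk.py
```

```text
['0.08:-0.06,-0.5', '0.18:-0.11,-0.49', '0.28:-0.16,-0.47', '0.38:-0.21,-0.45', '0.48:-0.25,-0.43', '0.58:-0.29,-0.4', '0.68:-0.33,-0.37', '0.78:-0.37,-0.34', '0.88:-0.4,-0.3', '0.98:-0.43,-0.26', '1.08:-0.45,-0.21', '1.18:-0.47,-0.17', '1.28:-0.49,-0.12', '1.38:-0.49,-0.07', '1.48:-0.5,-0.02', '1.58:-0.5,0.03', '1.68:-0.49,0.08', '1.78:-0.48,0.13', '1.88:-0.47,0.18', '1.98:-0.45,0.22', '2.08:-0.42,0.27', '2.18:-0.4,0.31', '2.28:-0.36,0.34', '2.38:-0.33,0.38', '2.48:-0.29,0.41', '2.58:-0.24,0.44', '2.68:-0.2,0.46', '2.78:-0.15,0.48', '2.88:-0.1,0.49', '2.98:-0.06,0.5', '3.08:-0.01,0.5', '3.18:0.04,0.5', '3.28:0.09,0.49', '3.38:0.14,0.48', '3.48:0.19,0.46', '3.58:0.23,0.44', '3.68:0.28,0.42', '3.78:0.32,0.39', '3.88:0.35,0.35', '3.98:0.39,0.32', '4.08:0.42,0.27']
t 4.70 ang 0.3637 r 50.1 tan -2.6 rad -0.5 Fz 5.2 p [ 0.6303 -0.0577  0.1195] op 0.0228
```

```bash
python3 -m inch '[{"x":-0.21,"y":-0.45,"z":0,"turn":0,"fingers":1},{"x":-0.25,"y":-0.43,"z":0,"turn":0,"fingers":1},{"x":-0.29,"y":-0.40,"z":0,"turn":0,"fingers":1},{"x":0,"y":0,"z":0,"turn":0,"fingers":1},{"x":0,"y":0,"z":0,"turn":0,"fingers":1}]' 40 >/dev/null&& python3 chk.py &&
python3 -m inch '[{"x":-0.16,"y":-0.19,"z":0,"turn":0,"fingers":1},{"x":-0.17,"y":-0.18,"z":0,"turn":0,"fingers":1},{"x":0,"y":0,"z":0,"turn":0,"fingers":1},{"x":0,"y":0,"z":0,"turn":0,"fingers":1},{"x":0,"y":0,"z":0,"turn":0,"fingers":1}]' >/dev/null&& python3 chk.py &&
python3 -m inch '[{"x":-0.18,"y":-0.17,"z":0,"turn":0,"fingers":1},{"x":-0.19,"y":-0.17,"z":0,"turn":0,"fingers":1},{"x":0,"y":0,"z":0,"turn":0,"fingers":1},{"x":0,"y":0,"z":0,"turn":0,"fingers":1},{"x":0,"y":0,"z":0,"turn":0,"fingers":1}]' >/dev/null&& python3 chk.py &&
python3 -m inch '[{"x":-0.20,"y":-0.15,"z":0,"turn":0,"fingers":1},{"x":-0.20,"y":-0.15,"z":0,"turn":0,"fingers":1},{"x":0,"y":0,"z":0,"turn":0,"fingers":1},{"x":0,"y":0,"z":0,"turn":0,"fingers":1},{"x":0,"y":0,"z":0,"turn":0,"fingers":1}]' >/dev/null&& python3 chk.py &&
python3 -m inch '[{"x":-0.21,"y":-0.13,"z":0,"turn":0,"fingers":1},{"x":-0.22,"y":-0.13,"z":0,"turn":0,"fingers":1},{"x":0,"y":0,"z":0,"turn":0,"fingers":1},{"x":0,"y":0,"z":0,"turn":0,"fingers":1},{"x":0,"y":0,"z":0,"turn":0,"fingers":1}]' >/dev/null&& python3 chk.py
```

```text
t 5.20 ang 0.6660 r 50.1 tan -4.0 rad 0.0 Fz 6.6 p [ 0.6229 -0.0446  0.1194] op 0.0232
t 5.70 ang 0.7595 r 50.0 tan -3.9 rad -0.1 Fz 6.4 p [ 0.6198 -0.0411  0.1195] op 0.0228
t 6.20 ang 0.8583 r 50.0 tan -3.7 rad -2.1 Fz 5.6 p [ 0.6162 -0.0377  0.1195] op 0.0228
t 6.70 ang 0.9578 r 50.0 tan -4.6 rad -1.7 Fz 5.2 p [ 0.6122 -0.0346  0.1195] op 0.0230
t 7.20 ang 1.0596 r 50.0 tan -3.5 rad -2.5 Fz 5.3 p [ 0.6079 -0.0319  0.1195] op 0.0229
```

Clean tracking: the radius is 50.0 mm and the drag about 4 N. I'll keep going with the guarded steps.

```bash
python3 -m inch '[{"x":-0.22,"y":-0.11,"z":0,"turn":0,"fingers":1},{"x":-0.23,"y":-0.10,"z":0,"turn":0,"fingers":1},{"x":0,"y":0,"z":0,"turn":0,"fingers":1},{"x":0,"y":0,"z":0,"turn":0,"fingers":1},{"x":0,"y":0,"z":0,"turn":0,"fingers":1}]' >/dev/null&& python3 chk.py 8 &&
python3 -m inch '[{"x":-0.23,"y":-0.09,"z":0,"turn":0,"fingers":1},{"x":-0.24,"y":-0.08,"z":0,"turn":0,"fingers":1},{"x":0,"y":0,"z":0,"turn":0,"fingers":1},{"x":0,"y":0,"z":0,"turn":0,"fingers":1},{"x":0,"y":0,"z":0,"turn":0,"fingers":1}]' >/dev/null&& python3 chk.py 8 &&
python3 -m inch '[{"x":-0.24,"y":-0.06,"z":0,"turn":0,"fingers":1},{"x":-0.25,"y":-0.06,"z":0,"turn":0,"fingers":1},{"x":0,"y":0,"z":0,"turn":0,"fingers":1},{"x":0,"y":0,"z":0,"turn":0,"fingers":1},{"x":0,"y":0,"z":0,"turn":0,"fingers":1}]' >/dev/null&& python3 chk.py 8 &&
python3 -m inch '[{"x":-0.24,"y":-0.04,"z":0,"turn":0,"fingers":1},{"x":-0.25,"y":-0.03,"z":0,"turn":0,"fingers":1},{"x":0,"y":0,"z":0,"turn":0,"fingers":1},{"x":0,"y":0,"z":0,"turn":0,"fingers":1},{"x":0,"y":0,"z":0,"turn":0,"fingers":1}]' >/dev/null&& python3 chk.py 8 &&
python3 -m inch '[{"x":-0.25,"y":-0.01,"z":0,"turn":0,"fingers":1},{"x":-0.25,"y":-0.01,"z":0,"turn":0,"fingers":1},{"x":0,"y":0,"z":0,"turn":0,"fingers":1},{"x":0,"y":0,"z":0,"turn":0,"fingers":1},{"x":0,"y":0,"z":0,"turn":0,"fingers":1}]' >/dev/null&& python3 chk.py 8 &&
python3 -m inch '[{"x":-0.25,"y":0.01,"z":0,"turn":0,"fingers":1},{"x":-0.25,"y":0.02,"z":0,"turn":0,"fingers":1},{"x":0,"y":0,"z":0,"turn":0,"fingers":1},{"x":0,"y":0,"z":0,"turn":0,"fingers":1},{"x":0,"y":0,"z":0,"turn":0,"fingers":1}]' >/dev/null&& python3 chk.py 8 &&
python3 -m inch '[{"x":-0.25,"y":0.04,"z":0,"turn":0,"fingers":1},{"x":-0.24,"y":0.04,"z":0,"turn":0,"fingers":1},{"x":0,"y":0,"z":0,"turn":0,"fingers":1},{"x":0,"y":0,"z":0,"turn":0,"fingers":1},{"x":0,"y":0,"z":0,"turn":0,"fingers":1}]' >/dev/null&& python3 chk.py 8 &&
python3 -m inch '[{"x":-0.24,"y":0.06,"z":0,"turn":0,"fingers":1},{"x":-0.24,"y":0.07,"z":0,"turn":0,"fingers":1},{"x":0,"y":0,"z":0,"turn":0,"fingers":1},{"x":0,"y":0,"z":0,"turn":0,"fingers":1},{"x":0,"y":0,"z":0,"turn":0,"fingers":1}]' >/dev/null&& python3 chk.py 8 &&
python3 -m inch '[{"x":-0.24,"y":0.09,"z":0,"turn":0,"fingers":1},{"x":-0.23,"y":0.09,"z":0,"turn":0,"fingers":1},{"x":0,"y":0,"z":0,"turn":0,"fingers":1},{"x":0,"y":0,"z":0,"turn":0,"fingers":1},{"x":0,"y":0,"z":0,"turn":0,"fingers":1}]' >/dev/null&& python3 chk.py 8 &&
python3 -m inch '[{"x":-0.23,"y":0.11,"z":0,"turn":0,"fingers":1},{"x":-0.22,"y":0.11,"z":0,"turn":0,"fingers":1},{"x":0,"y":0,"z":0,"turn":0,"fingers":1},{"x":0,"y":0,"z":0,"turn":0,"fingers":1},{"x":0,"y":0,"z":0,"turn":0,"fingers":1}]' >/dev/null&& python3 chk.py 8
```

```text
t 7.70 ang 1.1591 r 50.0 tan -4.5 rad -2.2 Fz 6.2 p [ 0.6035 -0.0297  0.1195] op 0.0231
t 8.20 ang 1.2576 r 49.9 tan -4.1 rad -1.1 Fz 6.0 p [ 0.5989 -0.028   0.1195] op 0.0230
t 8.70 ang 1.3567 r 49.9 tan -3.9 rad -2.4 Fz 5.4 p [ 0.5941 -0.0267  0.1195] op 0.0233
t 9.20 ang 1.4554 r 49.9 tan -3.3 rad -2.5 Fz 5.2 p [ 0.5892 -0.0259  0.1195] op 0.0227
t 9.70 ang 1.5542 r 49.9 tan -4.5 rad -2.7 Fz 6.3 p [ 0.5843 -0.0256  0.1195] op 0.0233
t 10.20 ang 1.6519 r 49.9 tan -3.7 rad -2.3 Fz 5.9 p [ 0.5795 -0.0257  0.1195] op 0.0231
t 10.70 ang 1.7497 r 49.9 tan -4.1 rad -3.3 Fz 5.5 p [ 0.5746 -0.0264  0.1195] op 0.0228
t 11.20 ang 1.8481 r 49.9 tan -3.5 rad -2.1 Fz 5.8 p [ 0.5698 -0.0275  0.1195] op 0.0228
t 11.70 ang 1.9173 r 49.9 tan -7.4 rad -1.7 Fz 2.8 p [ 0.5666 -0.0286  0.1197] op 0.0232
t 12.20 ang 1.9715 r 49.8 tan -14.3 rad -1.1 Fz -0.8 p [ 0.5641 -0.0296  0.1199] op 0.0229
```

At angle 1.90 the tangential force climbed to 7.4 N and then 14.3 N, so that is the stop. Extrapolated to zero load, it sits at about 1.865 rad. I'll hold briefly, ease off, then crank one turn clockwise in 32 chords.

```bash
python3 -m inch '[{"x":0,"y":0,"z":0,"turn":0,"fingers":1},{"x":0,"y":0,"z":0,"turn":0,"fingers":1},{"x":0.26,"y":-0.13,"z":0,"turn":0,"fingers":1},{"x":0.26,"y":-0.13,"z":0,"turn":0,"fingers":1},{"x":0,"y":0,"z":0,"turn":0,"fingers":1}]' >/dev/null&& python3 chk.py 15 &&
python3 -m inch '[{"x":0.938,"y":-0.284,"z":0,"turn":0,"fingers":1},{"x":0.975,"y":-0.096,"z":0,"turn":0,"fingers":1},{"x":0.975,"y":0.096,"z":0,"turn":0,"fingers":1},{"x":0.938,"y":0.284,"z":0,"turn":0,"fingers":1},{"x":0.864,"y":0.462,"z":0,"turn":0,"fingers":1}]' >/dev/null&& python3 chk.py 15 &&
python3 -m inch '[{"x":0.758,"y":0.622,"z":0,"turn":0,"fingers":1},{"x":0.622,"y":0.758,"z":0,"turn":0,"fingers":1},{"x":0.462,"y":0.864,"z":0,"turn":0,"fingers":1},{"x":0.284,"y":0.938,"z":0,"turn":0,"fingers":1},{"x":0.096,"y":0.975,"z":0,"turn":0,"fingers":1}]' >/dev/null&& python3 chk.py 15 &&
python3 -m inch '[{"x":-0.096,"y":0.975,"z":0,"turn":0,"fingers":1},{"x":-0.284,"y":0.938,"z":0,"turn":0,"fingers":1},{"x":-0.462,"y":0.864,"z":0,"turn":0,"fingers":1},{"x":-0.622,"y":0.758,"z":0,"turn":0,"fingers":1},{"x":-0.758,"y":0.622,"z":0,"turn":0,"fingers":1}]' >/dev/null&& python3 chk.py 15 &&
python3 -m inch '[{"x":-0.864,"y":0.462,"z":0,"turn":0,"fingers":1},{"x":-0.938,"y":0.284,"z":0,"turn":0,"fingers":1},{"x":-0.975,"y":0.096,"z":0,"turn":0,"fingers":1},{"x":-0.975,"y":-0.096,"z":0,"turn":0,"fingers":1},{"x":-0.938,"y":-0.284,"z":0,"turn":0,"fingers":1}]' >/dev/null&& python3 chk.py 15 &&
python3 -m inch '[{"x":-0.864,"y":-0.462,"z":0,"turn":0,"fingers":1},{"x":-0.758,"y":-0.622,"z":0,"turn":0,"fingers":1},{"x":-0.622,"y":-0.758,"z":0,"turn":0,"fingers":1},{"x":-0.462,"y":-0.864,"z":0,"turn":0,"fingers":1},{"x":-0.284,"y":-0.938,"z":0,"turn":0,"fingers":1}]' >/dev/null&& python3 chk.py 15 &&
python3 -m inch '[{"x":-0.096,"y":-0.975,"z":0,"turn":0,"fingers":1},{"x":0.096,"y":-0.975,"z":0,"turn":0,"fingers":1},{"x":0.284,"y":-0.938,"z":0,"turn":0,"fingers":1},{"x":0.462,"y":-0.864,"z":0,"turn":0,"fingers":1},{"x":0.622,"y":-0.758,"z":0,"turn":0,"fingers":1}]' >/dev/null&& python3 chk.py 15 &&
python3 -m inch '[{"x":0.758,"y":-0.622,"z":0,"turn":0,"fingers":1},{"x":0.864,"y":-0.462,"z":0,"turn":0,"fingers":1},{"x":0,"y":0,"z":0,"turn":0,"fingers":1},{"x":0,"y":0,"z":0,"turn":0,"fingers":1},{"x":0,"y":0,"z":0,"turn":0,"fingers":1}]' >/dev/null&& python3 chk.py 15
```

```text
t 12.70 ang 1.9081 r 50.0 tan -5.6 rad -1.9 Fz 4.3 p [ 0.567  -0.0284  0.1196] op 0.0229
t 13.20 ang 1.0208 r 50.1 tan 4.5 rad -1.7 Fz 11.8 p [ 0.6097 -0.0327  0.119 ] op 0.0233
t 13.70 ang 0.0487 r 50.3 tan 5.5 rad 0.6 Fz 8.6 p [ 0.6337 -0.0731  0.1193] op 0.0228
t 14.20 ang 5.3461 r 50.3 tan 5.7 rad 2.1 Fz 5.7 p [ 0.6133 -0.116   0.1197] op 0.0228
t 14.70 ang 4.3519 r 50.4 tan 4.9 rad 2.4 Fz 6.6 p [ 0.5657 -0.1226  0.1197] op 0.0229
t 15.20 ang 3.3526 r 50.4 tan 5.7 rad -0.0 Fz 8.0 p [ 0.5342 -0.0861  0.1195] op 0.0230
t 15.70 ang 2.3727 r 50.2 tan 5.2 rad -3.2 Fz 10.0 p [ 0.5474 -0.0406  0.1193] op 0.0228
t 16.20 ang 1.9691 r 50.1 tan 2.5 rad -2.0 Fz 10.1 p [ 0.5641 -0.0294  0.1193] op 0.0228
```

One turn is done and tracking stays clean. Now the second turn, the same way.

```bash
python3 -m inch '[{"x":0.938,"y":-0.284,"z":0,"turn":0,"fingers":1},{"x":0.975,"y":-0.096,"z":0,"turn":0,"fingers":1},{"x":0.975,"y":0.096,"z":0,"turn":0,"fingers":1},{"x":0.938,"y":0.284,"z":0,"turn":0,"fingers":1},{"x":0.864,"y":0.462,"z":0,"turn":0,"fingers":1}]' >/dev/null&& python3 chk.py 15 &&
python3 -m inch '[{"x":0.758,"y":0.622,"z":0,"turn":0,"fingers":1},{"x":0.622,"y":0.758,"z":0,"turn":0,"fingers":1},{"x":0.462,"y":0.864,"z":0,"turn":0,"fingers":1},{"x":0.284,"y":0.938,"z":0,"turn":0,"fingers":1},{"x":0.096,"y":0.975,"z":0,"turn":0,"fingers":1}]' >/dev/null&& python3 chk.py 15 &&
python3 -m inch '[{"x":-0.096,"y":0.975,"z":0,"turn":0,"fingers":1},{"x":-0.284,"y":0.938,"z":0,"turn":0,"fingers":1},{"x":-0.462,"y":0.864,"z":0,"turn":0,"fingers":1},{"x":-0.622,"y":0.758,"z":0,"turn":0,"fingers":1},{"x":-0.758,"y":0.622,"z":0,"turn":0,"fingers":1}]' >/dev/null&& python3 chk.py 15 &&
python3 -m inch '[{"x":-0.864,"y":0.462,"z":0,"turn":0,"fingers":1},{"x":-0.938,"y":0.284,"z":0,"turn":0,"fingers":1},{"x":-0.975,"y":0.096,"z":0,"turn":0,"fingers":1},{"x":-0.975,"y":-0.096,"z":0,"turn":0,"fingers":1},{"x":-0.938,"y":-0.284,"z":0,"turn":0,"fingers":1}]' >/dev/null&& python3 chk.py 15 &&
python3 -m inch '[{"x":-0.864,"y":-0.462,"z":0,"turn":0,"fingers":1},{"x":-0.758,"y":-0.622,"z":0,"turn":0,"fingers":1},{"x":-0.622,"y":-0.758,"z":0,"turn":0,"fingers":1},{"x":-0.462,"y":-0.864,"z":0,"turn":0,"fingers":1},{"x":-0.284,"y":-0.938,"z":0,"turn":0,"fingers":1}]' >/dev/null&& python3 chk.py 15 &&
python3 -m inch '[{"x":-0.096,"y":-0.975,"z":0,"turn":0,"fingers":1},{"x":0.096,"y":-0.975,"z":0,"turn":0,"fingers":1},{"x":0.284,"y":-0.938,"z":0,"turn":0,"fingers":1},{"x":0.462,"y":-0.864,"z":0,"turn":0,"fingers":1},{"x":0.622,"y":-0.758,"z":0,"turn":0,"fingers":1}]' >/dev/null&& python3 chk.py 15 &&
python3 -m inch '[{"x":0.758,"y":-0.622,"z":0,"turn":0,"fingers":1},{"x":0.864,"y":-0.462,"z":0,"turn":0,"fingers":1},{"x":0,"y":0,"z":0,"turn":0,"fingers":1},{"x":0,"y":0,"z":0,"turn":0,"fingers":1},{"x":0,"y":0,"z":0,"turn":0,"fingers":1}]' >/dev/null&& python3 chk.py 15
```

```text
t 16.70 ang 1.0210 r 50.1 tan 4.4 rad -0.9 Fz 11.7 p [ 0.6097 -0.0328  0.1191] op 0.0230
t 17.20 ang 0.0487 r 50.3 tan 5.2 rad 0.7 Fz 8.3 p [ 0.6337 -0.0731  0.1193] op 0.0225
t 17.70 ang 5.3461 r 50.3 tan 5.6 rad 2.5 Fz 5.6 p [ 0.6133 -0.116   0.1197] op 0.0231
t 18.20 ang 4.3525 r 50.4 tan 5.6 rad 2.9 Fz 6.1 p [ 0.5658 -0.1226  0.1197] op 0.0229
t 18.70 ang 3.3530 r 50.4 tan 4.8 rad 1.1 Fz 8.9 p [ 0.5342 -0.0861  0.1195] op 0.0231
t 19.20 ang 2.3727 r 50.2 tan 5.2 rad -2.4 Fz 10.3 p [ 0.5474 -0.0406  0.1193] op 0.0229
t 19.70 ang 1.9694 r 50.0 tan 1.2 rad -1.9 Fz 10.5 p [ 0.5641 -0.0294  0.1193] op 0.0230
```

```bash
python3 -m inch '[{"x":0.3,"y":-0.11,"z":0,"turn":0,"fingers":1},{"x":0.32,"y":-0.1,"z":0,"turn":0,"fingers":1},{"x":0,"y":0,"z":0,"turn":0,"fingers":1},{"x":0,"y":0,"z":0,"turn":0,"fingers":1},{"x":0,"y":0,"z":0,"turn":0,"fingers":1}]' >/dev/null&& python3 chk.py 15
```

```text
t 20.20 ang 1.8534 r 50.1 tan 3.9 rad -1.4 Fz 11.8 p [ 0.5695 -0.0274  0.1192] op 0.0230
```

```bash
python3 -m inch '[{"x":0,"y":0,"z":0,"turn":0,"fingers":0.6},{"x":0,"y":0,"z":0,"turn":0,"fingers":0.5},{"x":0,"y":0,"z":0,"turn":0,"fingers":0.4},{"x":0,"y":0,"z":0,"turn":0,"fingers":0.4},{"x":0,"y":0,"z":0,"turn":0,"fingers":0.4}]' >/dev/null&& python3 st.py && 
python3 -m inch '[{"x":0,"y":0,"z":-1,"turn":0,"fingers":0.4},{"x":0,"y":0,"z":-2,"turn":0,"fingers":0.4},{"x":0,"y":0,"z":-3,"turn":0,"fingers":0.4},{"x":0,"y":0,"z":-3,"turn":0,"fingers":0.4},{"x":0,"y":0,"z":-2,"turn":0,"fingers":0.4}]' >/dev/null&& python3 st.py &&
python3 -m inch '[{"x":-3,"y":4,"z":0,"turn":0,"fingers":0.4},{"x":-3,"y":4,"z":0,"turn":0,"fingers":0.4},{"x":-3,"y":4,"z":0,"turn":0,"fingers":0.4},{"x":-3,"y":4,"z":0,"turn":0,"fingers":0.4},{"x":-3,"y":4,"z":0,"turn":0,"fingers":0.4}]' >/dev/null&&
python3 -m inch '[{"x":0,"y":4,"z":0,"turn":0,"fingers":0.4},{"x":0,"y":4,"z":0,"turn":0,"fingers":0.4},{"x":0,"y":0,"z":0,"turn":0,"fingers":0.4},{"x":0,"y":0,"z":0,"turn":0,"fingers":0.4},{"x":0,"y":0,"z":0,"turn":0,"fingers":0.4}]' >/dev/null&& python3 st.py
python3 -c "
from h import *
import cv2
cv2.imwrite('pics/top1.png',manip.grab_frame('top'))"
```

```text
t 20.7 p [ 0.5697 -0.0269  0.118 ] xang -0.0001 F [ 0.03  0.66 -0.18] op 0.0511
t 21.2 p [ 0.5707 -0.0271  0.2314] xang -0.0002 F [0.58 0.12 0.05] op 0.0513
t 22.2 p [ 0.4199 -0.3062  0.2285] xang 0.0003 F [ 0.02 -0.59  1.01] op 0.051
```

View pics/top1.png

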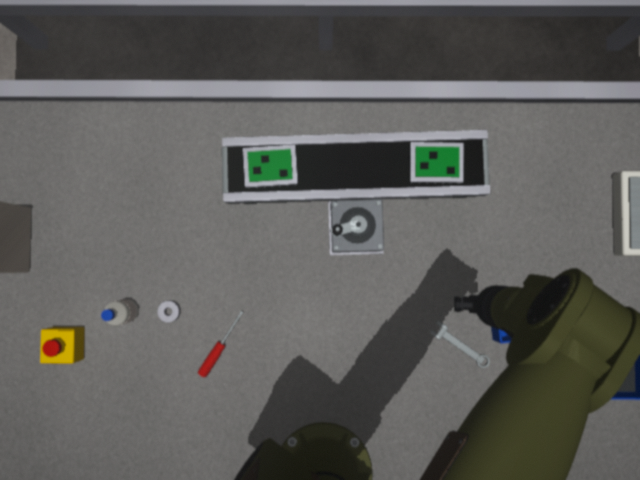

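The arm is clear. The grip stands at about (337.5,229.5), to the left and slightly toward the robot, and the bystanders in view haven't moved. I'll check the angle from the picture, then hand in.

Run:
```python
from h import *
g=px("top",337.5,229.5,.157)[:2]-[.5835,-.0755]
print(np.hypot(*g),np.arctan2(g[1],g[0]))
manip.close_job()
```

```text
0.05078214354740201 1.8879448370118102
the job is handed in; nothing more can be done
```

I wound the crank back to its stop, cranked it two full turns clockwise, let go and moved the arm clear; the job was handed in at about 22 s of the 67 s.

- **Stop:** I felt it as the force along the circle rising from about 4 N to 14 N. The zero-load crank angle there works out to about 1.865 rad in the base frame.
- **Forcing:** The highest force along the circle that I read, once per move, was 14.3 N, under the 25 N limit.
- **Final angle:** Just before letting go, the arm read 1.853 rad at 3.9 N, which puts the shaft at about 1.88 rad. The last picture gave 1.888 rad at a 50.8 mm radius. Both put the crank within about 0.02 rad of two turns from the stop, against the 0.25 rad allowed.
- **Let go:** After release the contact force was near zero.
- **Bystanders:** Both housings, the wrench, driver, bottle and ring look unmoved in the last picture. The robot arm hides most of the screw bin there, so I could not check it fully. I saw no contact force while passing near it at z = 0.23.

No checks failed or disagreed.

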